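# Find where the specimen carriage binds and back it off

## Task

The blue specimen carriage on the inspection viewer binds somewhere along its track. Slide it gently along the track towards the red drag marker, which it pushes ahead of itself, until you feel it begin to bind; never force it into the bind. Then draw it back so that it runs free again and its pusher arm stands about 15 mm short of the marker, which stays behind to show the spot; let go, keep your hand off the marker and leave the other things where they are.

Things in the scene. Friction and masses are not known exactly. Their poses are not given: they have to be found in the camera images.
- viewer: Inspection viewer, fixed: light-grey housing 200 (x) x 420 (y) x 70 mm high, dark green glass on top. Origin: centre of its underside. A straight track runs along its y over the middle (x = 0): two aluminium rails, 46 mm over all, tops 90 mm above the bench, a 14 mm slot between them under a black rubber lip. The bind lies towards +y. End blocks 50 x 12 mm, tops 105 mm above the bench.
- track_end: Grey block at the track's +y end (origin: its foot, 204 mm from the viewer's origin). It carries the unseen sprung pinch in the slot. The carriage meets it with its origin anywhere from 30 mm before to 100 mm past the viewer's origin along y. It adds 1.5 N per mm to the carriage's drag (0.5 to 3 N, more if held askew); found at 3 N of pinch (2 mm in), forced at 15 N (10 mm). It springs back when freed.
- carriage: Blue carriage, loose, 0.3 to 0.55 kg, resting on the rails, its keel in the slot (16 mm deep, 2 mm play a side). Plate 60 (x) x 90 (y) x 12 mm; origin: centre of the plate's underside, 90 mm above the bench; axes as the viewer's. On its middle a yellow grip fin, 40 (x) x 14 (y) mm, from 12 to 62 mm above the origin. A steel pusher arm on the +x side reaches 62 mm from the middle.
- grip_top (a point): Centre of the top of the yellow grip fin, 62 mm above the carriage's origin, 152 mm above the bench.
- pusher_face (a point): Point on the front (+y) face of the carriage's pusher arm, 45 mm along y and 52 mm along x from the carriage's origin; y points along the track. The arm meets the marker when the gap along y to point marker_back is 0.
- marker_back (a point): Point on the -y face of the red drag marker (16 x 8 x 24 mm, its top 99 mm above the bench), which slides with 0.7 N of drag along a white scale strip on the +x side of the track and stays where it is left. At the start it stands 10 to 60 mm ahead of the pusher arm.
- brass_weight: Brass weight, 32 mm across, 36 mm high, on the viewer's glass. Origin at its foot.
- dish: Small glass dish, 44 mm across, 14 mm high, on the viewer's glass. Origin at its foot.
- flask: Conical glass flask, 88 mm across, 130 mm high. Origin at its foot.
- beaker: Amber glass beaker, 72 mm across, 95 mm high. Origin at its foot.
- reagent: White reagent bottle with blue cap, 60 mm across, 140 mm high. Origin at its foot.
- screwdriver: Screwdriver lying on the bench along its own x.
- jar: Green glass jar, 56 mm across, 70 mm high. Origin at its foot.
- marker: The red drag marker itself. Origin: centre of the lower edge of its -y face, 75 mm above the bench, 52 mm along the viewer's x from the middle of the track.
There are look-alikes about, which are no part of the job. Of the things like the carriage, leave any that is green, purple or turquoise; of the rest the smaller one is meant.

How it is judged:
On the way:
1. the carriage is slid into the beginning of the bind: at least 3 N against the pinch, for 0.2 s (contact force between carriage and track_end above 3 N), for 0.2 s.
At the end, for the whole second after the job is handed in: The carriage rests flat on its rails, let go and still, clear of the pinch (no force between them), with its pusher arm 9 to 21 mm short of the marker along the track (y of marker_back in the frame of pusher_face between 0.009 and 0.021 m and contact force between carriage and track_end below 0.3 N and angle between carriage's own z axis and vertical below 0.05 rad and z of carriage in the frame of viewer below 0.094 m and angle between the y axis of carriage and the y axis of viewer, either way round below 0.1 rad and linear speed of carriage below 0.01 m/s and contact force between the fingers and carriage below 0.1 N); the robot touches nothing.
It fails at once if the carriage is forced into the bind: more than 15 N against the pinch or the end block (contact force between carriage and track_end above 15 N).
It fails at once if the robot touches the red marker (contact force between any of the fingers, the arm and marker above 0.5 N).
It fails at once if the carriage is lifted or tipped out of its track (z of carriage in the frame of viewer above 0.102 m or angle between carriage's own z axis and vertical above 0.2 rad).
It fails at once if one of the other things (weight, dish, flask, beaker, bottle, screwdriver, jar) is moved by more than 20 mm (distance of any of brass_weight, dish, flask, beaker, reagent, screwdriver, jar from where it was at the start of the episode above 0.02 m).
It also fails if it takes over 61 s, if anything falls off the work surface, if the arm or the gripper's body presses on something with over 40 N, if the wrist force passes 120 N, or if a joint passes its speed limit or range.

## Robot

A 7-joint arm with a two-finger parallel gripper is mounted at the origin on the work surface. World frame = base frame: x ahead of the robot, y to its left, z up, the work surface at z = 0. Lengths are in m, angles in rad, forces in N, time in s.
With the tool pointing down it reaches from about 0.425 to 0.825 m from the base axis. Payload 3.6 kg.
Tool frame: the origin (TCP) lies at the very end of the fingers, on their centre line; the grasp point (between the pads) lies 19 mm behind it; z points along the fingers, y is the direction in which the jaws open and shut (so a half turn about z gives the same grasp; the last joint's range is limited). The gripper opens to 93 mm and grips with 3 to 60 N. Pads are 15 mm wide; open, the fingers measure 128 mm over their backs; the gripper's body (75 mm by 188 mm) begins 65 mm behind the grasp point.
Start: joints at [-1.147, 0.615, -0.013, 1.423, 0.008, 1.103, -0.04], TCP at [0.283, 0.585, 0.219] pointing down, gripper open.
Joint ranges: [-3.12, 3.12], [-0.3, 2.06], [-1.34, 1.32], [0.26, 2.42], [-1.36, 4.5], [0.01, 1.98], [-2.84, 2.84]. Speed limits (rad/s): [2.79, 2.79, 3.14, 3.14, 3.14, 3.14, 3.14].

## Interface

Orientations are given as a 3x3 rotation matrix whose columns are the frame's x, y, z axes.
In Python, from cell import arm, optics, order gives the robot as it stands.
- The arm moves only by the shell command python3 -m jog 'ROWS' [FORCE]. ROWS is JSON, one flat list of numbers, 5 for each row, row after row: the opening, from -1 (shut) to 1 (fully open), then the shift along the tool's x, y, z each as a share of 0.12 m, from -1 to 1, then the turn about the tool's z as a share of pi/2 rad, from -1 to 1. A call has 1 to 5 rows; each row is the pose to reach, as a shift and turn from the pose commanded when the call began, along the tool's axes at that moment; what a row does not reach only later rows make up. A row lasts 1/12 s, in which the tool goes at most 41.7 mm and 7.16 degrees, less where a joint would pass 70% of its speed; a pose out of reach is approached as far as the arm can. A call with a number of a shift or a turn outside -1 to 1 is refused whole. A call with a gripper value outside its range is refused whole. The fingers move at their own pace and stop on an object; FORCE is the grip in N (left out, the last holds). Time passes only in rows, so rows that repeat a pose let the fingers close. It gives the time, the measured TCP pose, the force and the opening at its end, in the units of the state.
- arm.observe(): the state, without advancing time (a new reading comes with each control period).
- optics.camera(name): name is "scene" or "side" or "wrist"; returns (picture, depth): 384x512x3 uint8, red, green, blue; 384x512 float32, m along the optical axis (not along the pixel's ray), 0 where there is no reading.
- optics.camera_params(name): a dict with "fovy" (degrees; the focal length in pixels is half the picture's height over the tangent of half this angle, whatever the lens; pixels are square), "cx", "cy" (the principal point, pixels), "position" and "rotation" of the camera in the world. Camera axes: x right, y down, z forward; pixel columns grow to the right and rows downward; lengths in m; the calibration is good to about 2 mm. A picture is of the moment at which its call begins: read the wrist's pose just before it. camera_params takes no time and is no camera call; for the wrist camera it gives the pose at the moment of the call.
- order.finish_job(): hands the job in, once; it reports no verdict.
The state is a dict: "time": time; "joints": joint angles; "qvel": joint speeds; "joint_torque": joint torques, N m; "eef_pos": TCP position; "ee_rot": TCP orientation; "contact_force": force on the tool from outside, world axes, zero at the start; "ft_torque": the same for the moment, N m; "grip_width": finger opening in m.
Only numpy, scipy, OpenCV 4.12 (cv2) and the standard library are available. Lean on these libraries where they do the work, as an engineer would, in place of code of your own. Each camera call takes 0.05 s, during which the arm holds its last target. There are 200 camera calls.

## Working session

There is one attempt and no reset: what is moved stays moved. The work goes in short steps, Python scripts to look and compute and a shell command to move; the robot and the scene stay as the last step left them, time stands still between calls to the robot, and variables do not carry over. Pictures are saved under pics/ and viewed, about 8 in all and at most 12, crops included, and the job is handed in when it is done.

```bash
ls; mkdir -p pics
cat > h.py <<'E'
import numpy as np, cv2
from cell import arm, optics, order
def snap(name, fn):
    s=arm.observe(); p=optics.camera_params(name); im,d=optics.camera(name)
    cv2.imwrite(f'pics/{fn}.png', im[:,:,::-1]); np.savez(f'pics/{fn}.npz', im=im,d=d,R=p['rotation'],t=p['position'],f=192/np.tan(np.radians(p['fovy'])/2),cx=p['cx'],cy=p['cy'])
def cloud(fn):
    z=np.load(f'pics/{fn}.npz'); d=z['d']; v,u=np.mgrid[:384,:512]
    P=np.stack([(u-z['cx'])/z['f']*d,(v-z['cy'])/z['f']*d,d],-1)@z['R'].T+z['t']
    P[d==0]=np.nan
    return z['im'],P
E
python3 - <<'E'
from h import *
snap('scene','s1'); snap('side','d1')
s=arm.observe(); print(s['time'],s['eef_pos'],s['ee_rot'],s['grip_width'],s['contact_force'])
cv2.imwrite('pics/a1.png',np.vstack([cv2.imread('pics/s1.png'),cv2.imread('pics/d1.png')])[:, :])
E
```

```text
pics
0.1 [0.28289001 0.58445762 0.21760971] [[-9.00131778e-01  4.35616651e-01 -9.56675641e-04]
 [ 4.35617701e-01  9.00129475e-01 -2.03641793e-03]
 [-2.59656153e-05 -2.24978933e-03 -9.99997469e-01]] 0.09310413760628528 [-0.23806032 -0.1485407   0.39494934]
```

View pics/s1.png

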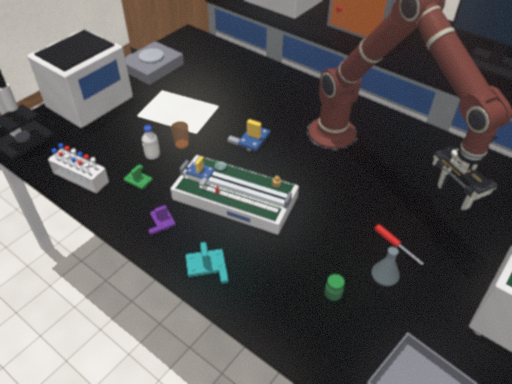

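View pics/d1.png

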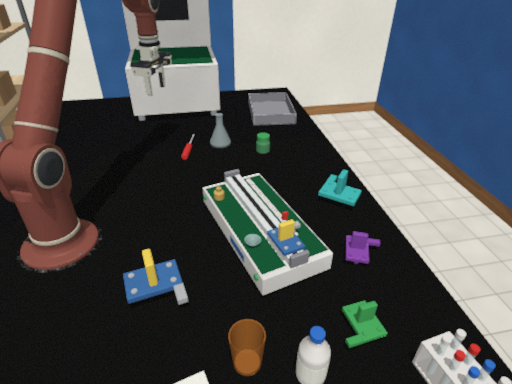

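The blue carriage with its yellow fin sits on the viewer: scene (199,165), side (287,232). The red marker is ahead of it at scene (217,189). The larger blue look-alike is off the viewer at scene (253,133). Now to measure.

Run:
```python
from h import *
for fn,box in (('s1',(150,235,165,305)),('d1',(160,290,195,335))):
    im,P=cloud(fn); hsv=cv2.cvtColor(im,cv2.COLOR_RGB2HSV).astype(int); H,S,V=hsv[...,0],hsv[...,1],hsv[...,2]
    roi=np.zeros(H.shape,bool); r0,r1,c0,c1=box; roi[r0:r1,c0:c1]=1
    for n,m in dict(yel=(H>18)&(H<32)&(S>140)&(V>110),blue=(H>100)&(H<125)&(S>120)&(V>60),red=((H<6)|(H>174))&(S>150)&(V>80),green=(H>60)&(H<95)&(S>120)&(P[...,2]>.05)&(P[...,2]<.085)).items():
        q=P[m&roi]; q=q[np.isfinite(q[:,0])]
        v,u=np.nonzero(m&roi)
        print(fn,n,len(q),'uv',u.mean().round(),v.mean().round(),np.percentile(q,[3,50,97],axis=0).round(3).tolist())
    hs=P[roi&(P[...,2]>.05)&(P[...,2]<.082)][:,:2].astype(np.float32)
    print('housing',cv2.minAreaRect(hs)); t=P[roi&(P[...,2]>.13)&(P[...,2]<.165)]; print('fin top',t.mean(0),len(t))
    rl=P[roi&(P[...,2]>.086)&(P[...,2]<.096)][:,:2].astype(np.float32); print('rails',cv2.minAreaRect(rl))
```

```text
s1 yel 28 uv 199.0 162.0 [[0.586, -0.205, 0.123], [0.606, -0.199, 0.149], [0.616, -0.192, 0.156]]
s1 blue 102 uv 201.0 171.0 [[0.567, -0.24, 0.095], [0.601, -0.191, 0.1], [0.629, -0.161, 0.107]]
s1 red 1 uv 216.0 188.0 [[0.63, -0.097, 0.1], [0.63, -0.097, 0.1], [0.63, -0.097, 0.1]]
s1 green 7 uv 224.0 185.0 [[0.436, -0.236, 0.065], [0.665, -0.214, 0.07], [0.688, 0.083, 0.071]]
housing ((0.607231616973877, -0.05757984519004822), (0.3019721508026123, 0.42106500267982483), 14.692426681518555)
fin top [ 0.60246421 -0.20029042  0.14487081] 60
rails ((0.5522648096084595, -0.0729752779006958), (0.14405177533626556, 0.42038118839263916), 15.67031192779541)
d1 yel 254 uv 285.0 229.0 [[0.576, -0.22, 0.107], [0.594, -0.215, 0.134], [0.613, -0.202, 0.154]]
d1 blue 401 uv 283.0 243.0 [[0.477, -0.257, 0.042], [0.589, -0.228, 0.103], [0.628, -0.157, 0.105]]
d1 red 43 uv 285.0 215.0 [[0.614, -0.111, 0.073], [0.622, -0.108, 0.089], [0.632, -0.097, 0.101]]
d1 green 2571 uv 262.0 227.0 [[0.455, -0.27, 0.07], [0.535, -0.127, 0.072], [0.678, 0.088, 0.074]]
housing ((0.5558972954750061, -0.07519689202308655), (0.20690780878067017, 0.42377325892448425), 14.762371063232422)
fin top [ 0.59246932 -0.21289136  0.14531102] 166
rails ((0.5457704663276672, -0.08097723126411438), (0.15035691857337952, 0.41629865765571594), 15.148999214172363)
```

```bash
cat >> h.py <<'E'
def plan(x,y,z,ang,n):
    "shares for n calls to TCP x,y,z with tool-y heading ang (deg)"
    s=arm.observe(); R=s['ee_rot']; p=s['eef_pos']; a0=np.degrees(np.arctan2(R[1,1],R[0,1]))
    st=(np.array([x,y,z])-p)/n; da=(ang-a0)/n
    for k in range(n):
        a=np.radians(a0+k*da); Y=np.array([np.cos(a),np.sin(a),0]); Z=np.array([0,0,-1.]); X=np.cross(Y,Z)
        print(np.round([st@X/.12,st@Y/.12,st@Z/.12,-da/90],3).tolist(), np.round(-da,2))
E
python3 -c "
from h import *
plan(.598,-.207,.27,-75.3,6)"
```

```text
[-0.873, -0.799, -0.073, 0.258] 23.25
[-1.117, -0.389, -0.073, 0.258] 23.25
[-1.18, 0.083, -0.073, 0.258] 23.25
[-1.052, 0.542, -0.073, 0.258] 23.25
[-0.752, 0.913, -0.073, 0.258] 23.25
[-0.331, 1.136, -0.073, 0.258] 23.25
```

```bash
python3 -m jog '[1,-0.87,-0.8,-0.07,0.26, 1,-0.87,-0.8,-0.07,0.26, 1,-0.87,-0.8,-0.07,0.26, 1,-0.87,-0.8,-0.07,0.26]'
python3 -m jog '[1,-1,-0.39,-0.07,0.26, 1,-1,-0.39,-0.07,0.26, 1,-1,-0.39,-0.07,0.26, 1,-1,-0.39,-0.07,0.26]'
python3 -m jog '[1,-1,0.08,-0.07,0.26, 1,-1,0.08,-0.07,0.26, 1,-1,0.08,-0.07,0.26, 1,-1,0.08,-0.07,0.26]'
python3 -m jog '[1,-1,0.54,-0.07,0.26, 1,-1,0.54,-0.07,0.26, 1,-1,0.54,-0.07,0.26, 1,-1,0.54,-0.07,0.26]'
python3 -c "
from h import *
plan(.598,-.207,.27,-75.3,3)"
```

```text
time: 0.43
eef_pos: [0.3388, 0.4466, 0.2271]
ee_rot: [[-0.644, 0.765, 0.002], [0.765, 0.644, -0.005], [-0.005, -0.002, -1.0]]
contact_force: [-0.1, -0.5, -0.7]
grip_width: 0.0934
time: 0.77
eef_pos: [0.3819, 0.3231, 0.2361]
ee_rot: [[-0.283, 0.959, 0.002], [0.959, 0.283, -0.005], [-0.005, 0.001, -1.0]]
contact_force: [1.3, -0.2, 0.5]
grip_width: 0.0933
time: 1.1
eef_pos: [0.4266, 0.2117, 0.2448]
ee_rot: [[0.122, 0.993, 0.003], [0.993, -0.122, -0.004], [-0.004, 0.004, -1.0]]
contact_force: [0.5, -0.7, 0.2]
grip_width: 0.0928
time: 1.43
eef_pos: [0.4773, 0.0869, 0.2531]
ee_rot: [[0.503, 0.864, 0.003], [0.864, -0.503, -0.004], [-0.002, 0.005, -1.0]]
contact_force: [-0.8, -0.3, -0.4]
grip_width: 0.0928
[-0.537, 0.7, -0.047, 0.167] 15.04
[-0.337, 0.816, -0.047, 0.167] 15.04
[-0.114, 0.875, -0.047, 0.167] 15.04
```

```bash
python3 -m jog '[1,-0.54,0.7,-0.05,0.167, 1,-0.54,0.7,-0.05,0.167, 1,-0.54,0.7,-0.05,0.167, 1,-0.54,0.7,-0.05,0.167]'
python3 -m jog '[1,-0.34,0.82,-0.05,0.167, 1,-0.34,0.82,-0.05,0.167, 1,-0.34,0.82,-0.05,0.167, 1,-0.34,0.82,-0.05,0.167]'
python3 -m jog '[1,-0.11,0.87,-0.05,0.167, 1,-0.11,0.87,-0.05,0.167, 1,-0.11,0.87,-0.05,0.167, 1,-0.11,0.87,-0.05,0.167, 1,-0.11,0.87,-0.05,0.167]'
python3 -c "
from h import *
snap('wrist','w1'); print(arm.observe()['joints'])"
```

```text
time: 1.77
eef_pos: [0.5179, -0.01, 0.2587]
ee_rot: [[0.707, 0.708, 0.002], [0.708, -0.707, -0.005], [-0.002, 0.005, -1.0]]
contact_force: [-0.8, 0.4, -0.3]
grip_width: 0.093
time: 2.1
eef_pos: [0.5588, -0.107, 0.2642]
ee_rot: [[0.865, 0.502, 0.001], [0.502, -0.865, -0.005], [-0.002, 0.004, -1.0]]
contact_force: [0.3, -0.2, 0.5]
grip_width: 0.0932
time: 2.52
eef_pos: [0.5998, -0.1973, 0.2692]
ee_rot: [[0.963, 0.268, -0.002], [0.268, -0.963, 0.002], [-0.001, -0.002, -1.0]]
contact_force: [0.3, 0.8, -0.1]
grip_width: 0.093
[-0.09787837  0.62075125  0.69219658  1.41827349 -0.40417705  1.24914036
 -0.66631609]
```

View pics/w1.png

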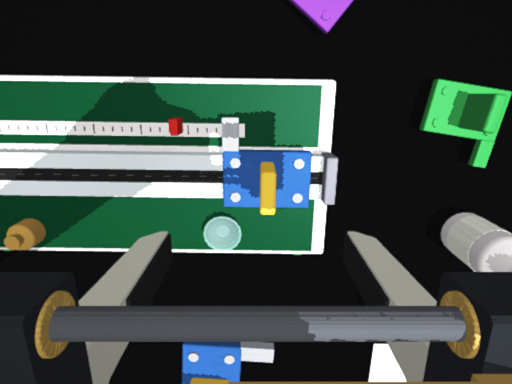

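The wrist view shows the carriage plate at (266,180), the fin top near (268,165–212), the pusher at (230,133), the red marker at (175,126), the rails to the left, and the brass weight and dish beside the track.

Run:
```python
from h import *
im,P=cloud('w1'); hsv=cv2.cvtColor(im,cv2.COLOR_RGB2HSV).astype(int); H,S,V=hsv[...,0],hsv[...,1],hsv[...,2]
Z=P[...,2]; r=np.zeros(H.shape,bool); r[60:260,0:345]=1
hs=r&(abs(Z-.07)<.012)
(c,wh,a)=cv2.minAreaRect(P[hs][:,:2].astype(np.float32)); print('housing',c,wh,a)
# rails white/grey in y rows 140-200: fit axis
ra=r&(abs(Z-.09)<.005)&(S<50)&(V>110); ra[:140]=0; ra[200:]=0; ra[:,215:]=0
q=P[ra][:,:2]; m=q.mean(0); ax=np.linalg.svd(q-m,full_matrices=False)[2][0]; ax*=np.sign(ax[1]); print('rails',m,ax,np.degrees(np.arctan2(ax[1],ax[0])),len(q)); nx=np.array([ax[1],-ax[0]]); print('rail width',np.percentile((q-m)@nx,[1,50,99]))
st=r&(V>170)&(S<60); st[:110]=0; st[140:]=0; st[:,215:]=0; st[:,165:185]=0
q=P[st][:,:2]; a2=np.linalg.svd(q-q.mean(0),full_matrices=False)[2][0]; a2*=np.sign(a2[1]);print('strip',np.degrees(np.arctan2(a2[1],a2[0])))
for n,k in dict(fintop=r&(Z>.145)&(Z<.16)&(H>15)&(H<35),plate=r&(abs(Z-.102)<.006)&(H>100)&(H<125)&(S>100),red=r&((H<6)|(H>174))&(S>150)&(V>80)).items():
    q=P[k]; e=np.c_[(q[:,:2]-m)@nx,(q[:,:2]-m)@ax,q[:,2]]
    lo,hi=np.percentile(e,[1,99],axis=0); mid=(lo+hi)/2
    print(n,len(q),'local lo',lo.round(4),'hi',hi.round(4),'world',(m+mid[0]*nx+mid[1]*ax).round(4), 'rect',cv2.minAreaRect(q[:,:2].astype(np.float32)))
k=r.copy(); k[:118]=0;k[150:]=0;k[:,:215]=0;k[:,250:]=0; k&=(Z>.085)&(V>80)&(S<60)&(Z<.11); q=P[k]; e=np.c_[(q[:,:2]-m)@nx,(q[:,:2]-m)@ax,q[:,2]]; print('pusher',np.percentile(e,[1,50,99],axis=0).round(4))
```

```text
housing (0.5626814365386963, -0.09019351005554199) (0.20415008068084717, 0.38819852471351624) 14.895567893981934
rails [ 0.55371691 -0.04578714] [-0.26199472  0.96506931] 105.18845470697799 6685
rail width [-0.02350789  0.00646359  0.02244016]Traceback (most recent call last):
  File "<stdin>", line 10, in <module>
    u, s, vh = gufunc(a, signature=signature)
               ~~~~~~^^^^^^^^^^^^^^^^^^^^^^^^
    raise LinAlgError("SVD did not converge")
numpy.linalg.LinAlgError: SVD did not converge
```

```bash
cat > meas.py <<'E'
from h import *
import sys
def meas(fn,box):
    im,P=cloud(fn); hsv=cv2.cvtColor(im,cv2.COLOR_RGB2HSV).astype(int); H,S,V=hsv[...,0],hsv[...,1],hsv[...,2]
    Z=P[...,2]; r=np.zeros(H.shape,bool); r[box[0]:box[1],box[2]:box[3]]=1; r&=np.isfinite(Z)
    m=np.array([.5545,-.0460]); ax=np.array([-np.sin(A),np.cos(A)]); nx=np.array([ax[1],-ax[0]])
    L=np.dstack([(P[...,:2]-m)@nx,(P[...,:2]-m)@ax])
    for n,k in dict(fintop=r&(Z>.147)&(Z<.158)&(H>15)&(H<35)&(S>100),plate=r&(abs(Z-.102)<.006)&(H>100)&(H<125)&(S>100),
      red=r&((H<6)|(H>174))&(S>150)&(V>80),redtop=r&((H<6)|(H>174))&(S>150)&(V>80)&(abs(Z-.099)<.004),
      pusher=r&(Z>.085)&(Z<.112)&(L[...,0]>.042)&(L[...,0]<.064)&(S<70)&(V>60),
      railedge=r&(abs(Z-.09)<.004)&(abs(L[...,0])<.03)&(S<60)&(V>110)).items():
        e=np.c_[L[k],Z[k]]
        if len(e)<3: print(n,len(e)); continue
        lo,hi=np.percentile(e,[2,98],axis=0); mid=(lo+hi)/2
        print(n,len(e),'lo',lo.round(4),'hi',hi.round(4),'world',(m+mid[0]*nx+mid[1]*ax).round(4))
    return P,L,H,S,V,r
A=np.radians(15.0)
E
python3 - <<'E'
from meas import *
P,L,H,S,V,r=meas('w1',(60,260,0,345)); Z=P[...,2]
k=r&(abs(Z-.075)<.008)&(abs(L[...,0]-.052)<.02)&(V>150)&(S<60)&(L[...,1]>-.03)
for n,k in dict(strip=k, rails=r&(abs(Z-.09)<.004)&(abs(L[...,0])<.03)&(L[...,1]>-.06)&(L[...,1]<.12)&(V>90)).items():
    # edges per y-bin
    y=L[...,1][k]; x=L[...,0][k]; b=np.arange(-.06,.13,.02); print(n,len(y))
    R=[(c+.01,*np.percentile(x[(y>c)&(y<c+.02)],[3,97])) for c in b if ((y>c)&(y<c+.02)).sum()>30]
    R=np.array(R); print(R.round(4).tolist()); print('slope deg',[np.degrees(np.polyfit(R[:,0],R[:,i],1)[0]).round(2) for i in (1,2)])
E
```

```text
fintop 635 lo [-0.0196 -0.1735  0.1483] hi [ 0.0177 -0.1612  0.1523] world [ 0.5969 -0.2079]
plate 3773 lo [-0.0297 -0.2102  0.0993] hi [ 0.0278 -0.1243  0.1025] world [ 0.5969 -0.2078]
red 203 lo [ 0.0438 -0.0789  0.0774] hi [ 0.0584 -0.065   0.0993] world [ 0.6225 -0.1023]
redtop 135 lo [ 0.0438 -0.0788  0.0959] hi [ 0.0583 -0.0712  0.0994] world [ 0.6232 -0.1052]
pusher 321 lo [ 0.0427 -0.1385  0.0983] hi [ 0.0602 -0.1229  0.1014] world [ 0.638  -0.1589]
railedge 7261 lo [-0.0237 -0.2218  0.0874] hi [0.0214 0.109  0.0906] world [ 0.568  -0.1008]
strip 1907
[[-0.03, 0.0392, 0.0526], [-0.01, 0.0391, 0.0526], [0.01, 0.0388, 0.0525], [0.03, 0.0396, 0.0523], [0.05, 0.0393, 0.0528], [0.07, 0.0391, 0.0534], [0.09, 0.039, 0.0533], [0.11, 0.0383, 0.0531]]
slope deg [np.float64(-0.23), np.float64(0.36)]
rails 5141
[[-0.05, -0.0231, 0.0212], [-0.03, -0.0235, 0.0214], [-0.01, -0.0237, 0.0211], [0.01, -0.0234, 0.0211], [0.03, -0.0229, 0.0211], [0.05, -0.0232, 0.0214], [0.07, -0.0235, 0.0212], [0.09, -0.0232, 0.0213], [0.11, -0.0232, 0.0212]]
slope deg [np.float64(0.06), np.float64(0.0)]
```

```bash
python3 -c "
from h import *
plan(.597,-.208,.140,-75,2); plan(.597,-.208,.117,-75,1);print(arm.observe()['eef_pos'])"
```

```text
[-0.025, 0.046, 0.539, 0.004] 0.34
[-0.025, 0.046, 0.539, 0.004] 0.34
[-0.051, 0.092, 1.269, 0.007] 0.67
[ 0.59987129 -0.1957343   0.26929283]
```

```bash
python3 -m jog '[1,-0.05,0.09,0.2,0.007, 1,-0.05,0.09,0.4,0.007, 1,-0.05,0.09,0.6,0.007, 1,-0.05,0.09,0.7,0.007, 1,-0.05,0.09,0.7,0.007]'
python3 -m jog '[1,0,0,0.2,0, 1,0,0,0.4,0, 1,0,0,0.5,0, 1,0,0,0.57,0, 1,0,0,0.57,0]'
python3 -c "
from h import *
plan(.597,-.208,.117,-75,1)"
```

```text
time: 2.98
eef_pos: [0.5955, -0.2061, 0.183]
ee_rot: [[0.966, 0.26, -0.006], [0.26, -0.966, 0.005], [-0.005, -0.006, -1.0]]
contact_force: [0.7, 0.5, -0.9]
grip_width: 0.0931
time: 3.4
eef_pos: [0.5966, -0.2094, 0.117]
ee_rot: [[0.966, 0.257, -0.002], [0.257, -0.966, 0.001], [-0.001, -0.002, -1.0]]
contact_force: [-0.5, 0.9, 0.4]
grip_width: 0.0926
[0.006, -0.01, 0.0, -0.001] -0.08
```

```bash
python3 -m jog '[-1,0,-0.01,0,0, -1,0,-0.01,0,0, -1,0,-0.01,0,0, -1,0,-0.01,0,0, -1,0,-0.01,0,0]' 20
python3 -m jog '[-1,0,0,0,0, -1,0,0,0,0, -1,0,0,0,0, -1,0,0,0,0, -1,0,0,0,0]'
python3 -m jog '[-1,0,0,0,0, -1,0,0,0,0, -1,0,0,0,0, -1,0,0,0,0, -1,0,0,0,0]'
```

```text
time: 3.82
eef_pos: [0.5968, -0.2095, 0.1186]
ee_rot: [[0.967, 0.256, 0.001], [0.256, -0.967, -0.0], [0.001, 0.001, -1.0]]
contact_force: [0.5, -0.0, 0.1]
grip_width: 0.064
time: 4.23
eef_pos: [0.5965, -0.2093, 0.1178]
ee_rot: [[0.967, 0.256, -0.0], [0.256, -0.967, -0.0], [-0.0, -0.0, -1.0]]
contact_force: [-0.5, -0.3, 0.6]
grip_width: 0.0309
time: 4.65
eef_pos: [0.5964, -0.209, 0.1178]
ee_rot: [[0.967, 0.257, -0.0], [0.257, -0.967, 0.0], [-0.0, -0.001, -1.0]]
contact_force: [-0.4, 0.7, 0.1]
grip_width: 0.0139
```

```bash
cat > f.py <<'E'
from h import *
ax=np.array([-np.sin(np.radians(15)),np.cos(np.radians(15)),0]); nx=np.array([ax[1],-ax[0],0])
F=[];T=[]
for i in range(4):
    s=arm.observe(); F.append(s['contact_force']); T.append(s['ft_torque']); optics.camera('wrist')
F=np.array(F); d=s['eef_pos']-[.5969,-.2079,0]
print('t %.2f along %.1f lateral %.1f mm z %.1f  drag %s mean %.2f lat %.2f z %.2f tz %.3f'%(s['time'],d@ax*1e3,d@nx*1e3,s['eef_pos'][2]*1e3,(-F@ax).round(1),(-F@ax).mean(),(F@nx).mean(),F[:,2].mean(),np.mean(T,axis=0)[2]))
E
python3 f.py
python3 -m jog '[-1,0,-0.04,0,0, -1,0,-0.1,0,0, -1,0,-0.17,0,0, -1,0,-0.24,0,0, -1,0,-0.3,0,0]'
python3 -m jog '[-1,0,-0.06,0,0, -1,0,-0.12,0,0, -1,0,-0.18,0,0, -1,0,-0.24,0,0, -1,0,-0.3,0,0]'
python3 f.py
```

```text
t 4.80 along -0.9 lateral -0.8 mm z 117.8  drag [-0.8 -0.9 -1.2 -1.2] mean -1.03 lat 0.37 z 0.08 tz 0.007
time: 5.27
eef_pos: [0.5871, -0.1731, 0.1178]
ee_rot: [[0.966, 0.257, -0.0], [0.257, -0.966, 0.0], [-0.0, -0.0, -1.0]]
contact_force: [-0.9, -0.8, -1.6]
grip_width: 0.0139
time: 5.68
eef_pos: [0.5779, -0.1392, 0.1178]
ee_rot: [[0.967, 0.256, 0.0], [0.256, -0.967, -0.0], [0.0, 0.0, -1.0]]
contact_force: [0.7, -0.9, -2.5]
grip_width: 0.0138
t 5.83 along 72.3 lateral -0.3 mm z 117.8  drag [ 1.1 -0.4 -0.8 -0.7] mean -0.21 lat 0.15 z -1.17 tz -0.055
```

```bash
python3 -m jog '[-1,0,-0.017,0,0, -1,0,-0.033,0,0, -1,0,-0.05,0,0, -1,0,-0.067,0,0, -1,0,-0.083,0,0]' | grep -E "pos|force"; python3 f.py
python3 -m jog '[-1,0,-0.01,0,0, -1,0,-0.02,0,0, -1,0,-0.03,0,0, -1,0,-0.04,0,0, -1,0,-0.05,0,0]'| grep -E "pos|force"; python3 f.py
python3 -m jog '[-1,0,-0.01,0,0, -1,0,-0.02,0,0, -1,0,-0.03,0,0, -1,0,-0.04,0,0, -1,0,-0.05,0,0]'| grep -E "pos|force"; python3 f.py
```

```text
eef_pos: [0.5753, -0.1303, 0.1178]
contact_force: [-0.3, -0.5, -2.3]
t 6.45 along 81.1 lateral -0.7 mm z 117.8  drag [ 0.4  0.6 -0.8  0.4] mean 0.16 lat -0.03 z -1.45 tz -0.030
eef_pos: [0.5738, -0.1242, 0.1178]
contact_force: [0.1, -1.8, -2.0]
t 7.07 along 87.1 lateral -0.5 mm z 117.8  drag [ 1.8 -0.3 -0.9  0.1] mean 0.17 lat -0.52 z -2.06 tz -0.023
eef_pos: [0.5724, -0.1183, 0.1178]
contact_force: [0.3, -1.7, -2.6]
t 7.68 along 93.2 lateral -0.5 mm z 117.8  drag [ 1.7 -0.   0.3  0.1] mean 0.54 lat -0.03 z -2.99 tz -0.029
```

```bash
cat > chk.py <<'E'
from f import *
g=-F@ax
import sys
if g.max()>4.0 or g.mean()>1.9: print('STOP'); sys.exit(1)
E
python3 -m jog '[-1,0,-0.005,0.003,0, -1,0,-0.01,0.003,0, -1,0,-0.015,0.003,0, -1,0,-0.02,0.003,0, -1,0,-0.025,0.003,0]'|grep force; python3 chk.py &&
python3 -m jog '[-1,0,-0.005,0,0, -1,0,-0.01,0,0, -1,0,-0.015,0,0, -1,0,-0.02,0,0, -1,0,-0.025,0,0]'|grep force; python3 chk.py &&
python3 -m jog '[-1,0,-0.005,0,0, -1,0,-0.01,0,0, -1,0,-0.015,0,0, -1,0,-0.02,0,0, -1,0,-0.025,0,0]'|grep force; python3 chk.py &&
python3 -m jog '[-1,0,-0.005,0,0, -1,0,-0.01,0,0, -1,0,-0.015,0,0, -1,0,-0.02,0,0, -1,0,-0.025,0,0]'|grep force; python3 chk.py
```

```text
contact_force: [0.7, -0.9, -0.7]
t 8.30 along 95.4 lateral -0.4 mm z 117.8  drag [1.  1.1 1.6 2.2] mean 1.49 lat 0.18 z -0.23 tz -0.044
contact_force: [-0.6, -2.8, 1.5]
t 8.92 along 98.6 lateral -0.3 mm z 117.7  drag [2.5 2.4 1.7 1.8] mean 2.12 lat -0.31 z 1.30 tz -0.013
STOP
t 9.12 along 98.6 lateral -0.4 mm z 117.7  drag [2.1 1.8 1.1 2.1] mean 1.78 lat -0.58 z 2.08 tz -0.031
contact_force: [0.8, -2.4, 3.2]
t 9.73 along 101.5 lateral -0.3 mm z 117.7  drag [2.6 2.7 3.3 3. ] mean 2.90 lat -0.18 z 3.63 tz -0.025
STOP
```

My guard chain had a hole: a later passing check re-enabled the moves. I'll use a hard exit from here on. The downward load crept up to 3.6 N, so I'll relieve it and read again.

```bash
python3 -m jog '[-1,0,0,-0.002,0, -1,0,0,-0.002,0]'|grep force; python3 f.py; python3 f.py
```

```text
contact_force: [1.0, -2.1, 3.2]
t 10.10 along 101.7 lateral -0.4 mm z 117.7  drag [2.2 2.8 2.8 1.7] mean 2.37 lat 0.42 z 3.48 tz -0.042
t 10.30 along 101.7 lateral -0.4 mm z 117.7  drag [2.7 2.4 1.6 3.1] mean 2.46 lat 0.41 z 3.79 tz -0.024
```

```bash
python3 -m jog '[-1,0,0,-0.003,0, -1,0,0,-0.003,0, -1,0,0,-0.003,0, -1,0,0,-0.003,0]'|grep force; python3 f.py
python3 -m jog '[-1,0,-0.004,0,0, -1,0,-0.008,0,0, -1,0,-0.012,0,0, -1,0,-0.016,0,0]'|grep force; python3 f.py
```

```text
contact_force: [0.9, -1.7, -0.1]
t 10.83 along 102.2 lateral -0.5 mm z 117.7  drag [1.9 2.1 1.5 1.7] mean 1.81 lat 0.77 z 0.26 tz -0.036
contact_force: [1.7, -0.3, -0.7]
t 11.37 along 104.1 lateral -0.9 mm z 117.8  drag [0.7 1.8 1.4 1.8] mean 1.44 lat 0.43 z -1.47 tz -0.046
```

```bash
sed -i 's/^if.*/if g.max()>4.6 or g.mean()>2.7 or abs(F[:,2].mean())>4: print("STOP"); sys.exit(1)/' chk.py
python3 -m jog '[-1,0,-0.005,0,0, -1,0,-0.01,0,0, -1,0,-0.015,0,0, -1,0,-0.02,0,0, -1,0,-0.025,0,0]'|grep force; python3 chk.py || exit
python3 -m jog '[-1,0,-0.005,0,0, -1,0,-0.01,0,0, -1,0,-0.015,0,0, -1,0,-0.02,0,0, -1,0,-0.025,0,0]'|grep force; python3 chk.py || exit
python3 -m jog '[-1,0,-0.005,0,0, -1,0,-0.01,0,0, -1,0,-0.015,0,0, -1,0,-0.02,0,0, -1,0,-0.025,0,0]'|grep force; python3 chk.py || exit
python3 -m jog '[-1,0,-0.005,0,0, -1,0,-0.01,0,0, -1,0,-0.015,0,0, -1,0,-0.02,0,0, -1,0,-0.025,0,0]'|grep force; python3 chk.py
```

```text
contact_force: [0.0, -0.8, -4.4]
t 11.98 along 107.1 lateral -0.8 mm z 117.8  drag [0.7 0.7 1.1 0.2] mean 0.68 lat 0.13 z -3.29 tz -0.042
contact_force: [-0.8, -0.7, -3.2]
t 12.60 along 109.8 lateral -0.5 mm z 118.1  drag [0.5 1.1 0.2 0.1] mean 0.46 lat -0.57 z -3.34 tz -0.045
contact_force: [0.1, -1.1, -3.5]
t 13.22 along 112.8 lateral -0.4 mm z 118.1  drag [1.1 0.5 0.6 0.2] mean 0.59 lat -0.24 z -3.03 tz -0.035
contact_force: [0.2, -1.6, -3.2]
t 13.83 along 115.8 lateral -0.4 mm z 118.1  drag [1.6 1.1 0.5 0.2] mean 0.86 lat 0.08 z -3.45 tz -0.048
```

```bash
sed -i 's/>4: print/>5: print/' chk.py
python3 -m jog '[-1,0,-0.005,0,0, -1,0,-0.01,0,0, -1,0,-0.015,0,0, -1,0,-0.02,0,0, -1,0,-0.025,0,0]'|grep force; python3 chk.py || exit
python3 -m jog '[-1,0,-0.005,0,0, -1,0,-0.01,0,0, -1,0,-0.015,0,0, -1,0,-0.02,0,0, -1,0,-0.025,0,0]'|grep force; python3 chk.py || exit
python3 -m jog '[-1,0,-0.005,0,0, -1,0,-0.01,0,0, -1,0,-0.015,0,0, -1,0,-0.02,0,0, -1,0,-0.025,0,0]'|grep force; python3 chk.py || exit
python3 -m jog '[-1,0,-0.005,0,0, -1,0,-0.01,0,0, -1,0,-0.015,0,0, -1,0,-0.02,0,0, -1,0,-0.025,0,0]'|grep force; python3 chk.py || exit
python3 -m jog '[-1,0,-0.005,0,0, -1,0,-0.01,0,0, -1,0,-0.015,0,0, -1,0,-0.02,0,0, -1,0,-0.025,0,0]'|grep force; python3 chk.py || exit
python3 -m jog '[-1,0,-0.005,0,0, -1,0,-0.01,0,0, -1,0,-0.015,0,0, -1,0,-0.02,0,0, -1,0,-0.025,0,0]'|grep force; python3 chk.py
```

```text
contact_force: [1.4, -0.9, -3.3]
t 14.45 along 118.8 lateral -0.4 mm z 118.1  drag [ 1.2  0.7 -0.1  0.5] mean 0.57 lat 0.45 z -3.48 tz -0.020
contact_force: [-0.0, -0.1, -2.4]
t 15.07 along 121.8 lateral -0.4 mm z 118.1  drag [0.1 1.  0.  0.5] mean 0.40 lat 0.37 z -2.94 tz -0.025
contact_force: [-0.2, -0.8, -3.5]
t 15.68 along 124.8 lateral -0.4 mm z 118.1  drag [ 0.7  0.6  0.8 -0.3] mean 0.47 lat 0.13 z -3.09 tz -0.060
contact_force: [0.3, -1.1, -2.3]
t 16.30 along 127.8 lateral -0.4 mm z 118.1  drag [ 1.1  1.1  0.4 -0.1] mean 0.65 lat 0.41 z -3.16 tz -0.055
contact_force: [1.2, -0.5, -3.5]
t 16.92 along 130.9 lateral -0.4 mm z 118.1  drag [0.8 0.6 1.2 0.7] mean 0.83 lat 0.26 z -3.30 tz -0.024
contact_force: [1.0, -0.3, -3.0]
t 17.53 along 133.8 lateral -0.4 mm z 118.1  drag [ 0.6  0.6  0.4 -0.3] mean 0.32 lat 0.46 z -3.18 tz -0.044
```

```bash
sed -i 's/g.max()>4.6 or g.mean()>2.7/g.max()>4 or g.mean()>2.2/' chk.py
python3 -m jog '[-1,0,-0.005,0,0, -1,0,-0.01,0,0, -1,0,-0.015,0,0, -1,0,-0.02,0,0, -1,0,-0.025,0,0]'|grep force; python3 chk.py || exit
python3 -m jog '[-1,0,-0.005,0,0, -1,0,-0.01,0,0, -1,0,-0.015,0,0, -1,0,-0.02,0,0, -1,0,-0.025,0,0]'|grep force; python3 chk.py || exit
python3 -m jog '[-1,0,-0.005,0,0, -1,0,-0.01,0,0, -1,0,-0.015,0,0, -1,0,-0.02,0,0, -1,0,-0.025,0,0]'|grep force; python3 chk.py || exit
python3 -m jog '[-1,0,-0.005,0,0, -1,0,-0.01,0,0, -1,0,-0.015,0,0, -1,0,-0.02,0,0, -1,0,-0.025,0,0]'|grep force; python3 chk.py || exit
python3 -m jog '[-1,0,-0.005,0,0, -1,0,-0.01,0,0, -1,0,-0.015,0,0, -1,0,-0.02,0,0, -1,0,-0.025,0,0]'|grep force; python3 chk.py || exit
python3 -m jog '[-1,0,-0.005,0,0, -1,0,-0.01,0,0, -1,0,-0.015,0,0, -1,0,-0.02,0,0, -1,0,-0.025,0,0]'|grep force; python3 chk.py || exit
python3 -m jog '[-1,0,-0.005,0,0, -1,0,-0.01,0,0, -1,0,-0.015,0,0, -1,0,-0.02,0,0, -1,0,-0.025,0,0]'|grep force; python3 chk.py || exit
python3 -m jog '[-1,0,-0.005,0,0, -1,0,-0.01,0,0, -1,0,-0.015,0,0, -1,0,-0.02,0,0, -1,0,-0.025,0,0]'|grep force; python3 chk.py || exit
python3 -m jog '[-1,0,-0.005,0,0, -1,0,-0.01,0,0, -1,0,-0.015,0,0, -1,0,-0.02,0,0, -1,0,-0.025,0,0]'|grep force; python3 chk.py || exit
python3 -m jog '[-1,0,-0.005,0,0, -1,0,-0.01,0,0, -1,0,-0.015,0,0, -1,0,-0.02,0,0, -1,0,-0.025,0,0]'|grep force; python3 chk.py
```

```text
contact_force: [0.6, -1.3, -3.7]
t 18.15 along 136.8 lateral -0.4 mm z 118.1  drag [ 1.4 -0.7  0.   0.6] mean 0.31 lat -0.11 z -3.56 tz -0.037
contact_force: [-0.0, -1.1, -3.7]
t 18.77 along 139.8 lateral -0.4 mm z 118.1  drag [ 1.   0.6  0.1 -0.2] mean 0.39 lat -0.55 z -3.49 tz -0.022
contact_force: [0.2, -0.8, -2.4]
t 19.38 along 142.8 lateral -0.4 mm z 118.1  drag [ 0.8  0.7  0.3 -0.5] mean 0.33 lat -0.04 z -3.17 tz 0.000
contact_force: [0.3, -0.8, -3.2]
t 20.00 along 145.8 lateral -0.4 mm z 118.1  drag [ 0.8  0.7 -0.5  1.2] mean 0.55 lat -0.04 z -3.52 tz -0.028
contact_force: [1.1, -1.1, -3.3]
t 20.62 along 148.8 lateral -0.4 mm z 118.1  drag [1.4 0.8 0.7 0.4] mean 0.84 lat -0.06 z -3.85 tz -0.061
contact_force: [1.0, -0.3, -3.1]
t 21.23 along 151.8 lateral -0.3 mm z 118.1  drag [ 0.5  0.9 -0.   0.8] mean 0.57 lat 0.06 z -3.34 tz -0.031
contact_force: [0.1, -0.8, -3.5]
t 21.85 along 154.8 lateral -0.3 mm z 118.1  drag [ 0.8  1.6 -0.3  0.3] mean 0.60 lat 0.07 z -3.66 tz -0.037
contact_force: [1.3, -1.2, -3.1]
t 22.47 along 157.8 lateral -0.3 mm z 118.1  drag [1.4 0.6 0.1 0.6] mean 0.69 lat 0.22 z -3.08 tz -0.025
contact_force: [-0.2, -0.9, -3.7]
t 23.08 along 160.8 lateral -0.3 mm z 118.1  drag [0.8 1.  0.6 0.5] mean 0.73 lat -0.15 z -3.50 tz -0.026
contact_force: [1.0, -1.2, -4.2]
t 23.70 along 163.8 lateral -0.3 mm z 118.1  drag [1.4 0.1 0.8 0. ] mean 0.58 lat 0.37 z -3.75 tz -0.035
```

```bash
python3 -m jog '[-1,0,-0.005,0,0, -1,0,-0.01,0,0, -1,0,-0.015,0,0, -1,0,-0.02,0,0, -1,0,-0.025,0,0]'|grep force; python3 chk.py || exit
python3 -m jog '[-1,0,-0.005,0,0, -1,0,-0.01,0,0, -1,0,-0.015,0,0, -1,0,-0.02,0,0, -1,0,-0.025,0,0]'|grep force; python3 chk.py || exit
python3 -m jog '[-1,0,-0.005,0,0, -1,0,-0.01,0,0, -1,0,-0.015,0,0, -1,0,-0.02,0,0, -1,0,-0.025,0,0]'|grep force; python3 chk.py || exit
python3 -m jog '[-1,0,-0.005,0,0, -1,0,-0.01,0,0, -1,0,-0.015,0,0, -1,0,-0.02,0,0, -1,0,-0.025,0,0]'|grep force; python3 chk.py || exit
python3 -m jog '[-1,0,-0.005,0,0, -1,0,-0.01,0,0, -1,0,-0.015,0,0, -1,0,-0.02,0,0, -1,0,-0.025,0,0]'|grep force; python3 chk.py || exit
python3 -m jog '[-1,0,-0.005,0,0, -1,0,-0.01,0,0, -1,0,-0.015,0,0, -1,0,-0.02,0,0, -1,0,-0.025,0,0]'|grep force; python3 chk.py || exit
python3 -m jog '[-1,0,-0.005,0,0, -1,0,-0.01,0,0, -1,0,-0.015,0,0, -1,0,-0.02,0,0, -1,0,-0.025,0,0]'|grep force; python3 chk.py || exit
python3 -m jog '[-1,0,-0.005,0,0, -1,0,-0.01,0,0, -1,0,-0.015,0,0, -1,0,-0.02,0,0, -1,0,-0.025,0,0]'|grep force; python3 chk.py || exit
python3 -m jog '[-1,0,-0.005,0,0, -1,0,-0.01,0,0, -1,0,-0.015,0,0, -1,0,-0.02,0,0, -1,0,-0.025,0,0]'|grep force; python3 chk.py || exit
python3 -m jog '[-1,0,-0.005,0,0, -1,0,-0.01,0,0, -1,0,-0.015,0,0, -1,0,-0.02,0,0, -1,0,-0.025,0,0]'|grep force; python3 chk.py
```

```text
contact_force: [0.8, 0.7, -3.3]
t 24.32 along 166.8 lateral -0.3 mm z 118.1  drag [-0.4  0.1  0.6  0.9] mean 0.28 lat -0.02 z -3.29 tz -0.041
contact_force: [0.0, -0.9, -2.9]
t 24.93 along 169.8 lateral -0.3 mm z 118.1  drag [ 0.9 -0.   0.   0.5] mean 0.34 lat 0.37 z -3.43 tz -0.055
contact_force: [0.9, -0.5, -3.5]
t 25.55 along 172.8 lateral -0.3 mm z 118.1  drag [0.7 0.2 0.9 0.2] mean 0.50 lat 0.31 z -3.61 tz -0.023
contact_force: [0.2, -0.7, -2.3]
t 26.17 along 175.8 lateral -0.3 mm z 118.1  drag [0.7 0.6 0.1 1. ] mean 0.62 lat -0.06 z -3.10 tz -0.005
contact_force: [0.8, 0.1, -3.1]
t 26.78 along 178.8 lateral -0.3 mm z 118.1  drag [ 0.1 -0.   0.5  0.9] mean 0.36 lat 0.42 z -3.06 tz -0.017
contact_force: [-0.1, -0.6, -3.4]
t 27.40 along 181.8 lateral -0.3 mm z 118.1  drag [0.5 0.  0.5 0.1] mean 0.30 lat -0.25 z -3.35 tz -0.050
contact_force: [-0.6, -1.1, -3.3]
t 28.02 along 184.8 lateral -0.3 mm z 118.1  drag [ 0.9  0.9 -0.1  0.5] mean 0.55 lat -0.24 z -3.27 tz -0.034
contact_force: [0.8, -0.2, -3.5]
t 28.63 along 187.8 lateral -0.3 mm z 118.1  drag [0.4 0.9 0.  0.1] mean 0.34 lat 0.29 z -3.74 tz -0.027
contact_force: [-0.3, -0.7, -3.3]
t 29.25 along 190.8 lateral -0.3 mm z 118.1  drag [ 0.6  0.2 -0.7  0.2] mean 0.06 lat -0.27 z -3.26 tz -0.028
contact_force: [0.9, -1.2, -3.3]
t 29.87 along 193.8 lateral -0.3 mm z 118.1  drag [1.4 0.2 0.3 0.2] mean 0.53 lat -0.13 z -2.80 tz -0.029
```

```bash
python3 -c "
from h import *
snap('wrist','w2')"
```

```text
(no output)
```

View pics/w2.png

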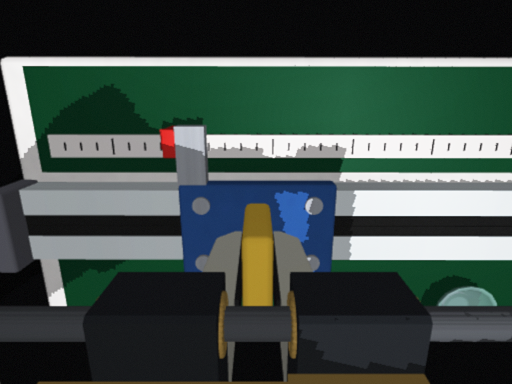

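The carriage is firmly held at (258,240). Its pusher at (190,150) is pushing the red marker at (168,143) ahead of it, and the end block is still well ahead at the left edge. I'll continue.

```bash
python3 -m jog '[-1,0,-0.005,0,0, -1,0,-0.01,0,0, -1,0,-0.015,0,0, -1,0,-0.02,0,0, -1,0,-0.025,0,0]'|grep force; python3 chk.py || exit
python3 -m jog '[-1,0,-0.005,0,0, -1,0,-0.01,0,0, -1,0,-0.015,0,0, -1,0,-0.02,0,0, -1,0,-0.025,0,0]'|grep force; python3 chk.py || exit
python3 -m jog '[-1,0,-0.005,0,0, -1,0,-0.01,0,0, -1,0,-0.015,0,0, -1,0,-0.02,0,0, -1,0,-0.025,0,0]'|grep force; python3 chk.py || exit
python3 -m jog '[-1,0,-0.005,0,0, -1,0,-0.01,0,0, -1,0,-0.015,0,0, -1,0,-0.02,0,0, -1,0,-0.025,0,0]'|grep force; python3 chk.py || exit
python3 -m jog '[-1,0,-0.005,0,0, -1,0,-0.01,0,0, -1,0,-0.015,0,0, -1,0,-0.02,0,0, -1,0,-0.025,0,0]'|grep force; python3 chk.py || exit
python3 -m jog '[-1,0,-0.005,0,0, -1,0,-0.01,0,0, -1,0,-0.015,0,0, -1,0,-0.02,0,0, -1,0,-0.025,0,0]'|grep force; python3 chk.py || exit
python3 -m jog '[-1,0,-0.005,0,0, -1,0,-0.01,0,0, -1,0,-0.015,0,0, -1,0,-0.02,0,0, -1,0,-0.025,0,0]'|grep force; python3 chk.py || exit
python3 -m jog '[-1,0,-0.005,0,0, -1,0,-0.01,0,0, -1,0,-0.015,0,0, -1,0,-0.02,0,0, -1,0,-0.025,0,0]'|grep force; python3 chk.py || exit
python3 -m jog '[-1,0,-0.005,0,0, -1,0,-0.01,0,0, -1,0,-0.015,0,0, -1,0,-0.02,0,0, -1,0,-0.025,0,0]'|grep force; python3 chk.py || exit
python3 -m jog '[-1,0,-0.005,0,0, -1,0,-0.01,0,0, -1,0,-0.015,0,0, -1,0,-0.02,0,0, -1,0,-0.025,0,0]'|grep force; python3 chk.py
```

```text
contact_force: [-0.8, -1.3, -3.5]
t 30.53 along 196.8 lateral -0.2 mm z 118.1  drag [1.1 0.4 0.1 0.1] mean 0.40 lat -0.07 z -3.52 tz -0.012
contact_force: [-0.3, -0.3, -3.0]
t 31.15 along 199.8 lateral -0.2 mm z 118.1  drag [0.3 1.1 0.5 0.7] mean 0.65 lat -0.23 z -3.10 tz -0.022
contact_force: [0.5, -2.5, -3.9]
t 31.77 along 201.9 lateral -0.3 mm z 118.2  drag [2.5 2.8 3.2 1.7] mean 2.56 lat -0.35 z -3.88 tz -0.052
STOP
```

Drag has risen about 2 N, so the bind has begun. I'll take small steps from here.

```bash
python3 -m jog '[-1,0,-0.005,0,0, -1,0,-0.01,0,0, -1,0,-0.0125,0,0]'|grep force; python3 f.py
```

```text
contact_force: [0.7, -3.6, -4.7]
t 32.22 along 203.3 lateral -0.3 mm z 118.2  drag [3.7 4.4 4.2 4. ] mean 4.07 lat -0.63 z -4.40 tz -0.037
```

```bash
python3 -m jog '[-1,0,-0.005,0,0, -1,0,-0.01,0,0, -1,0,-0.0125,0,0]'|grep force; python3 f.py
python3 -m jog '[-1,0,0,0,0, -1,0,0,0,0, -1,0,0,0,0]'|grep force; python3 f.py
```

```text
contact_force: [1.0, -5.5, -4.4]
t 32.67 along 204.4 lateral -0.2 mm z 118.3  drag [5.6 5.7 5.2 5.5] mean 5.51 lat -0.54 z -4.24 tz -0.040
contact_force: [2.0, -5.8, -4.5]
t 33.12 along 204.4 lateral -0.2 mm z 118.3  drag [6.1 5.7 4.9 5.3] mean 5.51 lat 0.25 z -4.20 tz -0.002
```

The drag held at 5.5 N for 0.9 s, of which about 5 N is pinch. That matches about 3.4 mm past onset at 1.5 N/mm. Drawing back 15 mm now.

```bash
python3 -m jog '[-1,0,0.02,0,0, -1,0,0.05,0,0, -1,0,0.08,0,0, -1,0,0.11,0,0, -1,0,0.13,0,0]'|grep force
python3 -m jog '[-1,0,0.005,0,0, -1,0,0.005,0.003,0, -1,0,0.005,0.003,0, -1,0,0.005,0.003,0]'|grep force; python3 f.py
python3 -c "
from h import *
snap('wrist','w3')
from meas import *
meas('w3',(60,350,0,512))"
```

```text
contact_force: [-0.4, -0.3, -3.2]
contact_force: [-0.9, 0.4, -2.2]Traceback (most recent call last):
  File "f.py", line 5, in <module>
    s=arm.observe(); F.append(s['contact_force']); T.append(s['ft_torque']); optics.camera('wrist')
                                                                             ~~~~~~~~~~~~~^^^^^^^^^
ValueError: 200 camera calls are used up
Traceback (most recent call last):
  File "h.py", line 4, in snap
    s=arm.observe(); p=optics.camera_params(name); im,d=optics.camera(name)
                                                        ~~~~~~~~~~~~~^^^^^^
ValueError: 200 camera calls are used up
```

The force averaging used up all the camera calls, so I can't take a confirming picture. I'll finish on TCP position, which was referenced at contact with the marker; the tolerance is ±6 mm.

```bash
cat > q.py <<'E'
from h import *
ax=np.array([-np.sin(np.radians(15)),np.cos(np.radians(15)),0]); nx=np.array([ax[1],-ax[0],0])
s=arm.observe(); d=s['eef_pos']-[.5969,-.2079,0]; F=s['contact_force']
print('t %.2f along %.1f lat %.1f z %.1f drag %.1f lat %.1f z %.1f w %.4f'%(s['time'],d@ax*1e3,d@nx*1e3,s['eef_pos'][2]*1e3,-F@ax,F@nx,F[2],s['grip_width']))
E
python3 q.py
python3 -m jog '[-1,0,0,0,0]' >/dev/null; python3 q.py
python3 -m jog '[-1,0,0,0,0]' >/dev/null; python3 q.py
python3 -m jog '[-1,0,0,0,0]' >/dev/null; python3 q.py
```

```text
t 33.92 along 189.7 lat -0.3 z 117.7 drag -0.6 lat -0.8 z -2.2 w 0.0137
t 34.00 along 189.6 lat -0.3 z 117.7 drag 0.1 lat -0.8 z -2.1 w 0.0137
t 34.08 along 189.7 lat -0.3 z 117.7 drag -0.4 lat -0.7 z -1.3 w 0.0137
t 34.17 along 189.7 lat -0.3 z 117.7 drag 0.4 lat -0.6 z -2.1 w 0.0141
```

```bash
python3 -m jog '[-1,0,0,0.001,0, -1,0,0,0.001,0, 0,0,0,0.001,0, 0,0,0,0.001,0, 0,0,0,0.001,0]'; python3 q.py
python3 -m jog '[0,0,0,0,0, 0,0,0,0,0, 0,0,0,0,0, 0,0,0,0,0]' >/dev/null; python3 q.py
```

```text
time: 34.58
eef_pos: [0.5481, -0.0252, 0.1179]
ee_rot: [[0.967, 0.256, 0.001], [0.256, -0.967, -0.0], [0.001, 0.001, -1.0]]
contact_force: [-0.7, 0.1, 0.5]
grip_width: 0.0291
t 34.58 along 189.1 lat 0.2 z 117.9 drag -0.3 lat -0.6 z 0.5 w 0.0291
t 34.92 along 189.3 lat -0.2 z 117.7 drag -0.1 lat 0.0 z 0.7 w 0.0463
```

```bash
python3 -m jog '[0,0,0,-0.1,0, 0,0,0,-0.25,0, 0,0,0,-0.45,0, 0,0,0,-0.65,0, 0,0,0,-0.8,0]'; python3 -m jog '[0,0,0,0,0, 0,0,0,0,0, 0,0,0,0,0]' >/dev/null; python3 q.py
python3 -c "
from h import *
order.finish_job()"
```

```text
time: 35.33
eef_pos: [0.5481, -0.0254, 0.2154]
ee_rot: [[0.967, 0.256, 0.002], [0.256, -0.967, -0.0], [0.002, 0.001, -1.0]]
contact_force: [-0.1, 0.7, -0.9]
grip_width: 0.0469
t 35.58 along 190.0 lat -0.9 z 212.6 drag 0.4 lat 0.7 z -0.5 w 0.0465
the job is handed in; nothing more can be done
```

I slid the blue carriage into the start of the bind, drew it back and let go, then lifted the gripper clear and handed the job in at about 35.6 s. I have no final picture of the end state, because averaging force readings had used up all 200 camera calls.

- **Bind:** it began about 201 mm along the travel. I stopped at 204.4 mm and held there about 0.9 s, with 5.5 N of drag against about 0.5 N when free. That puts the pinch at about 5 N, well under the 15 N limit.
- **Drawing back:** I moved the carriage 14.7 mm back by TCP position, and the drag fell to about 0 N. The gap to the marker is inferred from that; a picture during the push (at 194 mm) showed the pusher and marker in contact.
- **Release:** the fingers opened to 46 mm around the 14 mm fin and the arm rose to 213 mm. No contact force showed above the noise afterwards.
- **During the slide:**
  - Vertical force on the grip ranged from −4.4 to +3.8 N, so the carriage was probably lifted a few tenths of a millimetre. I lowered it again before letting go.
  - My first chain of guarded steps let one 3 mm step through after a stop. That stop turned out to be friction from pressing down, not the bind, and did no harm.

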